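# Start the collar nut on the brake-disc arbor

### The arm

A 6-joint arm with a two-finger parallel gripper is mounted at the origin on the work surface. World frame = base frame: x ahead of the robot, y to its left, z up, the work surface at z = 0. Lengths are in m, angles in rad, forces in N, time in s.
With the tool pointing down it reaches from about 0.35 to 0.875 m from the base axis. Payload 4.2 kg.
Tool frame: the origin (TCP) lies midway between the tips of the shut fingers; the grasp point (between the pads) lies 19 mm behind it (robot.hold_point_z is the distance from the TCP to the grasp point, in m); z points along the fingers, y is the line along which they close (so a half turn about z gives the same grasp; the last joint's range is limited). The gripper opens to 87 mm and grips with 3 to 60 N. Pads are 19 mm wide; open, the fingers measure 117 mm over their backs; the gripper's body (75 mm by 190 mm) begins 51 mm behind the grasp point.
Start: joints at [0.259, 0.385, 0.008, 0, -1.194, -0.259], TCP at [0.625, 0, 0.223] pointing down, gripper open.
Joint ranges: [-3.14, 3.14], [-1.21, 2.06], [-1.07, 1.41], [-3.16, 2.05], [-2.99, -0.16], [-3.1, 3.1]. Speed limits (rad/s): [2.79, 2.79, 3.14, 3.14, 3.14, 3.14].

### API

Orientations are given as a unit quaternion [w, x, y, z].
In Python, from plant import robot, imaging gives the robot as it stands.
- The arm moves only by the shell command python3 -m crank 'ROWS' [FORCE]. ROWS is JSON, a list of rows, each a list of 7 numbers: the opening in per cent of the stroke, from 0 (shut) to 100 (fully open), then the shift along the tool's x, y, z each as a share of 50 mm, from -1 to 1, then the turn, a rotation vector about the tool's x, y, z each as a share of 6 degrees, from -1 to 1. In form: [[gripper, dx, dy, dz, ax, ay, az], ...]. A call has 1 to 20 rows; each row shifts and turns the commanded pose from where the row before left it, along the tool's axes as they then stand; what a row does not reach is not made up. A row lasts 1/10 s, in which the tool goes at most 50 mm and 8.59 degrees, less where a joint would pass 70% of its speed; a pose out of reach is approached as far as the arm can. A call with a number of a shift or a turn outside -1 to 1 is refused whole. A call with a gripper value outside its range is refused whole. The fingers move at their own pace and stop on an object; FORCE is the grip in N (left out, the last holds). Time passes only in rows, so rows that do not move let the fingers close. It gives the time, the measured TCP pose, the force, the opening and the grip force at its end, in the units of the state.
- robot.read_state(): the state, without advancing time (a new reading comes with each control period).
- imaging.snapshot(name): name is "scene" or "side" or "wrist"; returns a dict with "pixels" (420x560x3 uint8, blue, green, red), "depth" (420x560 float32, m along the optical axis (not along the pixel's ray), 0 where there is no reading), "intrinsics" (3x3 intrinsics, pixels), "k1" (the pictures are not rectified: a ray, as slopes to the right and down, at radius r is drawn at 1 + k1 r^2 times it, then the intrinsics apply), "extrinsics" (4x4, takes a point from world to camera coordinates); the wrist camera has in their place "hand_eye" (4x4, takes a point from camera to tool coordinates, whose origin is the TCP and whose axes are the flange's). Camera axes: x right, y down, z forward; pixel columns grow to the right and rows downward; lengths in m; the calibration is good to about 2 mm. A picture is of the moment at which its call begins: read the wrist's pose just before it.
- robot.hand_in(): hands the job in; it is judged then, once.
The state is a dict: "time_s": time; "joint_positions": joint angles; "qvel": joint speeds; "joint_efforts": joint torques, N m; "tool_pos": TCP position; "tcp_rot": TCP orientation; "wrist_force": force on the tool from outside, world axes, zero at the start; "ft_torque": the same for the moment, N m; "grip_width": opening from 0.0 (shut) to 1.0 (fully open); "finger_force": force on a finger pad.
Only numpy, scipy, OpenCV 4.12 (cv2) and the standard library are available. Lean on these libraries where they do the work, as an engineer would, in place of code of your own. Each camera call takes 0.05 s, during which the arm holds its last target. There are 200 camera calls.

### The job

Start the big collar nut on the upright stud that holds the brake disc: stand it square on the end of the stud, collar down, and with only light finger pressure back it off (anticlockwise seen from above) until you feel it ride up and drop into the thread; if it drops as soon as you begin, go on backing off to the next drop, to be sure. Then run it on clockwise by at least a third of a turn and leave it there, held by the thread. Do not force it, and leave the other things on the bench alone.

Things in the scene. Friction and masses are not known exactly. Their poses are not given: they have to be found in the camera images.
- nut: loose steel collar nut, 0.4 to 0.6 kg, standing collar down on the bench: hexagon 48 mm across flats (55 over corners) and 40 mm high on a round collar 66 mm across, 10 mm thick. Origin on its axis at mid-height of the hexagon, 30 mm above the underside, 20 mm below the top. z up along the axis; x is square to one flat, the other flats follow every 60 degrees.
- nut_mouth (a point): centre of the nut's underside, where the stud enters. Through bore 34 mm, mouth chamfered to 40 mm. Its thread begins 11 mm inside: right-hand, three starts (screws down when turned clockwise seen from above). Where the starts lie in the turn cannot be told from outside. Nut and stud threads are spoiled if pressed together with 25 N or more.
- stud: fixed upright steel stud in the middle of the brake disc, 32 mm over its thread, with a plain chamfered nose, 22 mm thick and 6 mm long, at its end. Origin at the centre of its tip, 117 mm above the bench; z up along its axis. Right-hand three-start thread, lead 18 mm a turn; its starts are square-ended. Radial play of the nut on it 1 mm.
- stud_root (a point): foot of the bare stud, on its axis, 39 mm below the tip, on top of the centring cone. Set on the stud, the nut's origin stands 8 to 14 mm above the tip, as the turn happens to lie; backing off lifts it 3 mm a radian up to 14 mm, where it drops 6 mm, within a third of a turn. From there clockwise turning takes it down 3 mm a radian; the cone stops it 9 mm below the tip.
- plain_nut: loose plain dark hex nut without a collar, 36 mm across flats, 19 mm high; not part of the job. Origin at the centre of its underside.
- spanner: loose steel spanner, 260 mm long, lying flat; not part of the job. Origin on its underside.
- grease_tin: loose round grey tin, 72 mm across, 55 mm high, standing; not part of the job. Origin at the centre of its underside.
Not all that is in view belongs to the job. What is shaped like the nut but brown or red is not meant.

How it is judged:
By the outcome, as a careful person would: the job done as asked, in the order asked, and still so for the second after the job is handed in, with the robot touching nothing.
It also fails if it takes over 72 s, if anything falls off the work surface, if the arm or the gripper's body presses on something with over 40 N, if the wrist force passes 120 N, or if a joint passes its speed limit or range.

## Working session

There is one attempt and no reset: what is moved stays moved. The work goes in short steps, Python scripts to look and compute and a shell command to move; the robot and the scene stay as the last step left them, time stands still between calls to the robot, and variables do not carry over. Pictures are saved under pics/ and viewed, at most 10 in all, crops included, and the job is handed in when it is done.

```bash
ls; mkdir -p pics; python3 - <<'E'
from plant import robot, imaging
import cv2,numpy as np
print(robot.read_state(), robot.hold_point_z)
for n in ("scene","side"):
    s=imaging.snapshot(n); cv2.imwrite(f"pics/{n}0.png",s["pixels"]); np.savez(f"{n}0.npz",**s)
    print(n,s["intrinsics"],s["k1"],s["extrinsics"])
s=robot.read_state()
w=imaging.snapshot("wrist"); print(w["hand_eye"],w["intrinsics"],w["k1"]); cv2.imwrite("pics/wrist0.png",w["pixels"])
E
```

```text
pics
{'time_s': 0.0, 'joint_positions': array([ 2.58581533e-01,  3.85518242e-01,  6.64988753e-03, -5.38461117e-04,
       -1.19401381e+00, -2.58586492e-01]), 'qvel': array([-0.00104647, -0.00029223,  0.00092339, -0.00087545,  0.00056136,
       -0.00023775]), 'joint_efforts': array([ 5.69075401e-04, -3.90661991e+01,  1.87403029e+01,  4.22001421e+00,
        1.09914420e-02, -1.81494070e-04]), 'tool_pos': array([6.24395436e-01, 1.79065941e-05, 2.21486302e-01]), 'tcp_rot': array([-0.0007757 , -0.70703439,  0.70717835,  0.00074067]), 'wrist_force': array([ 0.69730625, -0.1147767 ,  0.55334106]), 'ft_torque': array([-0.02025845,  0.01561421,  0.02516096]), 'finger_force': 0.0, 'grip_width': 0.9965513896547659} 0.0187
scene [[519.29620404   0.         276.89779628]
 [  0.         519.29620404 212.52271692]
 [  0.           0.           1.        ]] -0.05367479596687119 [[-0.03796463  0.99920083  0.01250552  0.04232977]
 [ 0.57259015  0.03200848 -0.81921669 -0.25414915]
 [-0.81896228 -0.02394072 -0.57334774  1.67375131]
 [ 0.          0.          0.          1.        ]]
side [[383.08025134   0.         281.81205026]
 [  0.         383.08025134 216.35529842]
 [  0.           0.           1.        ]] -0.07403544953147202 [[ 0.75326663 -0.65771358  0.00149206 -0.43953873]
 [-0.33116817 -0.38123854 -0.86312503  0.27643324]
 [ 0.56825789  0.64966916 -0.50498807  0.82563344]
 [ 0.          0.          0.          1.        ]]
[[ 3.44828804e-04 -9.63468973e-01 -2.67819752e-01  7.36047408e-02]
 [ 9.99999938e-01  3.53004346e-04  1.76239704e-05 -2.81997910e-04]
 [ 7.75613879e-05 -2.67819742e-01  9.63469034e-01 -1.62423042e-01]
 [ 0.00000000e+00  0.00000000e+00  0.00000000e+00  1.00000000e+00]] [[289.28950472   0.         277.66279657]
 [  0.         289.28950472 207.34578567]
 [  0.           0.           1.        ]] 0.021198458447373364
```

View pics/scene0.png

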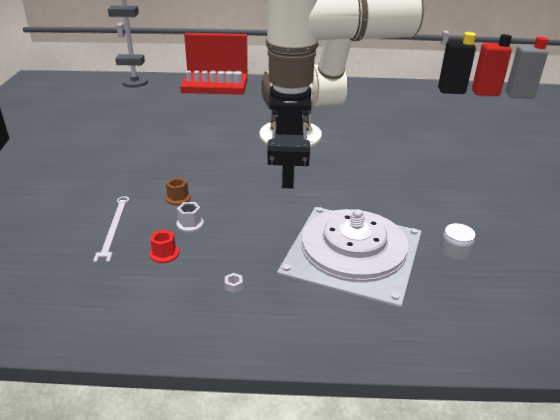

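View pics/side0.png

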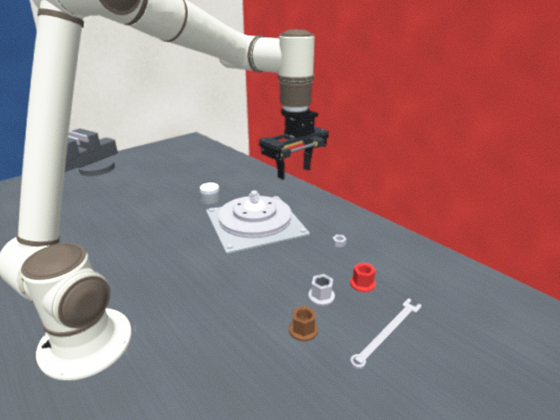

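The scene view shows the steel nut with its top at about (189,209), with the red one at (163,245) and the brown one at (177,190). The stud tip is at (357,211). In the side view the nut top is at (321,281) and the stud tip at (254,193).

```bash
cat > h.py <<'E'
import numpy as np,cv2
from scipy.spatial.transform import Rotation as R
def pose(st):
    T=np.eye(4); T[:3,:3]=R.from_quat(np.roll(st["tcp_rot"],-1)).as_matrix(); T[:3,3]=st["tool_pos"]; return T
def c2w(s,st=None):
    return pose(st)@s["hand_eye"] if st is not None else np.linalg.inv(s["extrinsics"])
def onplane(s,uv,z,st=None):
    d=np.array([s["k1"],0,0,0,0],float)
    p=cv2.undistortPoints(np.array(uv,float).reshape(-1,1,2),np.array(s["intrinsics"],float),d).reshape(-1,2)
    T=c2w(s,st); r=np.c_[p,np.ones(len(p))]@T[:3,:3].T
    return T[:3,3]+r*((z-T[2,3])/r[:,2])[:,None]
def proj(s,P,st=None):
    C=np.linalg.inv(c2w(s,st)); d=np.array([s["k1"],0,0,0,0],float)
    return cv2.projectPoints(np.array(P,float).reshape(-1,1,3),cv2.Rodrigues(C[:3,:3])[0],C[:3,3],np.array(s["intrinsics"],float),d)[0].reshape(-1,2)
E
python3 - <<'E'
from h import *
for n,nu,su in(("scene",(189,209),(357,211.5)),("side",(321,281),(254,192.5))):
    s=dict(np.load(n+"0.npz")); print(n,"nut",onplane(s,[nu],.05),"stud",onplane(s,[su],.117))
s=dict(np.load("scene0.npz"))
for n,u,z in(("red",(163,238),.05),("brown",(177,184),.05),("plain",(234,280),.019),("tin",(459,233),.055)): print(n,onplane(s,[u],z))
E
```

```text
scene nut [[ 0.51377792 -0.23213028  0.05      ]] stud [[0.59898652 0.15089428 0.117     ]]
side nut [[ 0.50245145 -0.23799041  0.05      ]] stud [[0.59164211 0.14154558 0.117     ]]
red [[ 0.62815139 -0.26940625  0.05      ]]
brown [[ 0.40421242 -0.28247096  0.05      ]]
plain [[ 0.72108753 -0.10417552  0.019     ]]
tin [[0.58109223 0.38786131 0.055     ]]
```

View pics/wrist0.png

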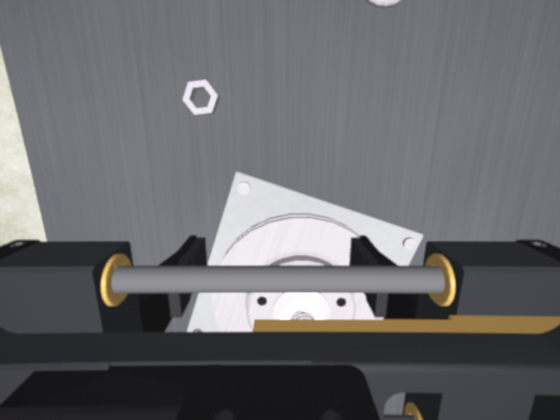

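Wrist view: the plain nut at (200,97) and the disc under the gripper. I'll move above the steel nut and look close.

```bash
python3 -m crank '[[100,0.78,0.39,0,0,0,0],[100,0.78,0.39,0,0,0,0],[100,0.78,0.39,0,0,0,0],[100,0.78,0.39,0,0,0,0],[100,0.78,0.39,0,0,0,0],[100,0.78,0.39,0,0,0,0],[100,0,0,0,0,0,0],[100,0,0,0,0,0,0]]'; python3 - <<'E'
from h import *
from plant import robot, imaging
st=robot.read_state(); print(st["joint_positions"],st["tool_pos"])
w=imaging.snapshot("wrist"); np.savez("w1.npz",**w); np.save("w1s.npy",st,allow_pickle=True)
c=w["pixels"][60:300,150:420]; cv2.imwrite("pics/w1.png",cv2.resize(c,None,fx=2.5,fy=2.5,interpolation=cv2.INTER_CUBIC))
E
```

```text
time_s: 0.95
tool_pos: [0.5074, -0.2348, 0.2223]
tcp_rot: [0.0, -0.706, 0.708, 0.0]
wrist_force: [0.3, 0.6, -0.4]
grip_width: 0.999
finger_force: 0.0
[-1.43658756e-01  2.73169151e-01 -1.56503544e-01 -2.66363396e-04
 -1.14143815e+00  1.41559844e-01] [ 0.50736041 -0.23478061  0.22234265]
```

View pics/w1.png

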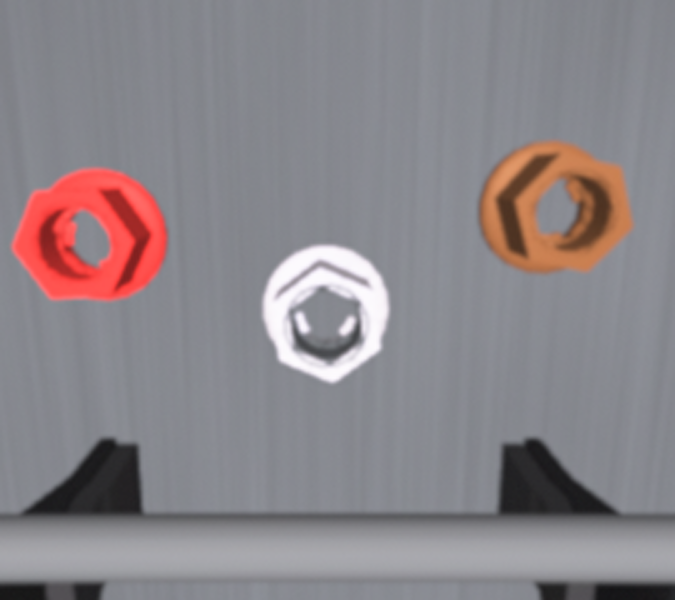

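The close-up shows the steel nut with its corners near the crop's vertical, so the flats face the fingers. The top hexagon's lower corner is at (332,382), the left pair at (275,300) and (278,357), and the right pair at (372,290) and (382,347).

```bash
python3 - <<'E'
from h import *
w=dict(np.load("w1.npz")); st=np.load("w1s.npy",allow_pickle=True).item()
v=np.array([(323,268),(372,290),(382,347),(332,382),(278,357),(275,300)],float)/2.5+[150,60]
P=onplane(w,v,.05,st); c=P.mean(0); T=pose(st)
Q=(P-T[:3,3])@T[:3,:3]; q=Q[:,:2]-Q[:,:2].mean(0)
print(c,Q.mean(0),np.linalg.norm(q,axis=1)); a=np.degrees(np.arctan2(q[:,1],q[:,0])); print(a,np.degrees(np.angle(np.mean(np.exp(6j*np.radians(a)))))/6)
# collar via mask, on z=.010
m=(w["pixels"].min(2)>170).astype(np.uint8); m[:150]=0;m[225:]=0;m[:,:240]=0;m[:,320:]=0
ys,xs=np.nonzero(m); print(xs.min(),xs.max(),ys.min(),ys.max())
u=[[xs.min()-.5,(ys.min()+26)],[xs.max()+.5,ys.min()+26],[(xs.min()+xs.max())/2,ys.min()-.5]]
print(onplane(w,u,.01,st))
E
```

```text
[ 0.50389171 -0.23671721  0.05      ] [0.00199322 0.00341664 0.17234305] [0.02679439 0.02664102 0.02840704 0.02839244 0.02822514 0.0270581 ]
[  -4.13760984   51.7778369   112.50415038  174.92541112 -124.06689552
  -64.24619214] -5.534842621678535
255 305 158 212
[[ 0.5380384  -0.23606474  0.01      ]
 [ 0.47098906 -0.23593511  0.01      ]
 [ 0.50452463 -0.2704885   0.01      ]]
```

```bash
python3 -m crank '[[100,0.044,0.064,0,0,0,0],[100,0,0,0.3,0,0,-0.92],[100,0,0,0.8,0,0,0],[100,0,0,0.8,0,0,0],[100,0,0,0.8,0,0,0],[100,0,0,0.8,0,0,0],[100,0,0,0.4,0,0,0],[100,0,0,0.2,0,0,0],[100,0,0,0,0,0,0],[100,0,0,0,0,0,0]]' 30; python3 -m crank '[[0,0,0,0,0,0,0],[0,0,0,0,0,0,0],[0,0,0,0,0,0,0],[0,0,0,0,0,0,0],[0,0,0,0,0,0,0],[0,0,0,0,0,0,0],[0,0,0,0,0,0,0]]' 30
```

```text
time_s: 2.0
tool_pos: [0.506, -0.236, 0.0186]
tcp_rot: [-0.0, 0.741, -0.672, 0.001]
wrist_force: [-0.0, -1.0, 1.2]
grip_width: 1.003
finger_force: 0.0
time_s: 2.7
tool_pos: [0.5046, -0.2362, 0.0176]
tcp_rot: [0.0, 0.74, -0.672, -0.0]
wrist_force: [-0.8, 0.6, 0.9]
grip_width: 0.544
finger_force: 29.9
```

```bash
python3 -m crank '[[0,0,0,-0.28,0,0,1],[0,0,0,-0.28,0,0,1],[0,0,0,-0.28,0,0,1],[0,0,0,-0.28,0,0,1],[0,0,0,-0.28,0,0,1],[0,0,0,-0.28,0,0,1],[0,0,0,-0.28,0,0,1],[0,0,0,-0.28,0,0,1],[0,0,0,-0.28,0,0,1],[0,0,0,-0.28,0,0,1],[0,0,0,-0.28,0,0,1],[0,0,0,-0.28,0,0,1],[0,0,0,-0.28,0,0,1],[0,0,0,-0.28,0,0,1],[0,0,0,-0.28,0,0,1],[0,0,0,-0.28,0,0,1],[0,0,0,-0.28,0,0,1],[0,0,0,-0.28,0,0,1],[0,0,0,-0.28,0,0,1],[0,0,0,-0.28,0,0,1]]' 40; python3 -m crank '[[0,-0.05,0.4,0,0,0,0],[0,-0.05,0.8,0,0,0,0],[0,-0.05,0.9,0,0,0,0],[0,-0.05,0.9,0,0,0,0],[0,-0.05,0.9,0,0,0,0],[0,-0.05,0.9,0,0,0,0],[0,-0.05,0.9,0,0,0,0],[0,-0.05,0.9,0,0,0,0],[0,-0.05,0.8,0,0,0,0],[0,0,0.3,0,0,0,0],[0,0,0,0,0,0,0],[0,0,0,0,0,0,0],[0,0,0,0,0,0,0]]'; python3 - <<'E'
from h import *
from plant import robot, imaging
st=robot.read_state(); print(st["joint_positions"],st["tool_pos"],st["wrist_force"],pose(st)[:3,:3].round(3))
w=imaging.snapshot("wrist"); np.savez("w2.npz",**w); np.save("w2s.npy",st,allow_pickle=True)
cv2.imwrite("pics/w2.png",w["pixels"])
print(proj(w,[[.595,.147,.117]],st))
E
```

```text
time_s: 4.7
tool_pos: [0.5039, -0.2356, 0.2963]
tcp_rot: [-0.002, 0.214, 0.977, 0.001]
wrist_force: [-0.5, -0.7, -5.0]
grip_width: 0.548
finger_force: 39.9
time_s: 6.0
tool_pos: [0.6842, 0.1036, 0.2974]
tcp_rot: [-0.0, 0.213, 0.977, -0.0]
wrist_force: [-0.5, 0.3, -3.1]
grip_width: 0.547
finger_force: 39.9
[ 3.83334378e-01  4.70627361e-01  3.27285078e-01 -3.46446282e-05
 -1.42860136e+00 -2.38262528e+00] [0.68417234 0.10362176 0.29736411] [-0.45164354  0.30081528 -3.13460496] [[-0.91   0.416 -0.001]
 [ 0.416  0.91  -0.   ]
 [ 0.001 -0.001 -1.   ]]
[[280.10351087 102.39449575]]
```

View pics/w2.png

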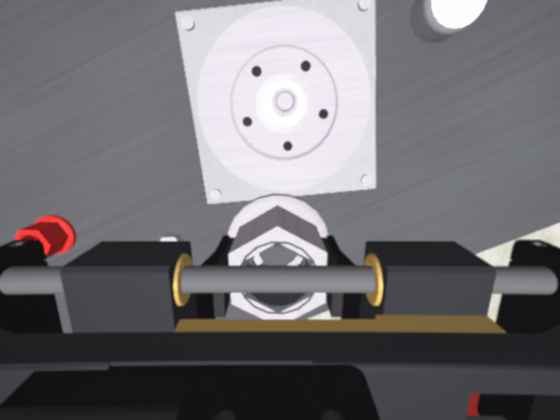

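The stud tip is a ring at about (285.5,101). The held nut's collar spans columns 228-329 with its top at row 195.

```bash
python3 - <<'E'
from h import *
w=dict(np.load("w2.npz")); st=np.load("w2s.npy",allow_pickle=True).item(); T=pose(st)
g=cv2.cvtColor(w["pixels"],cv2.COLOR_BGR2GRAY)
cv2.imwrite("pics/w2c.png",cv2.resize(np.hstack([g[70:130,255:315],g[190:250,205:265],g[190:250,295:355]]),None,fx=4.4,fy=4.4,interpolation=cv2.INTER_CUBIC))
P=onplane(w,[(285.5,101)],.117,st); print("stud",P,"tool",(P-T[:3,3])@T[:3,:3])
zc=T[2,3]-.0076
P=onplane(w,[(228,228),(329,228),(278.5,195)],zc,st); print("collar tool",(P-T[:3,3])@T[:3,:3])
d=w["depth"]; print(d[95:108:3,277:295:3])
E
```

```text
stud [[0.59616962 0.15306646 0.117     ]] tool [[0.10044408 0.00855463 0.18043912]]
collar tool [[ 0.0120917  -0.03115576  0.00763505]
 [ 0.01211368  0.0316324   0.00758429]
 [ 0.0331419   0.00021591  0.00762682]]
[[0.3220663  0.32176438 0.32019368 0.3215618  0.3210488  0.32360607]
 [0.32216138 0.32124916 0.3206062  0.32143506 0.32277915 0.32259962]
 [0.3228688  0.32202712 0.32400665 0.32229736 0.3233887  0.32249686]
 [0.3239187  0.32287672 0.32294434 0.         0.3226302  0.32462507]
 [0.32549423 0.32391447 0.32409504 0.32554436 0.32486734 0.32745692]]
```

View pics/w2c.png

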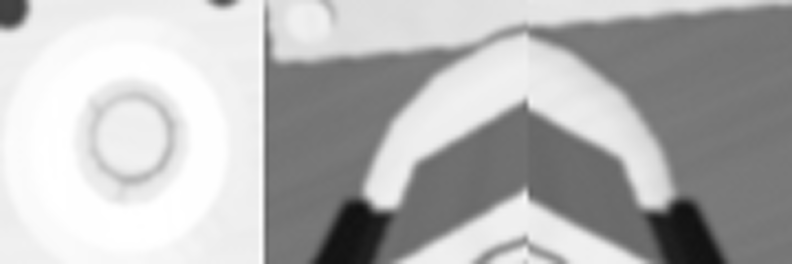

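Correcting for the crop, the stud tip is at about (284.5,100.7). I'll move above it and down to just above the nose, then check with the side views.

```bash
python3 -m crank '[[0,0.5,0.03,0,0,0,0],[0,0.8,0.06,0,0,0,0],[0,0.5,0.04,0,0,0,0],[0,0.216,0.012,0,0,0,0],[0,0,0,0.6,0,0,0],[0,0,0,0.8,0,0,0],[0,0,0,0.8,0,0,0],[0,0,0,0.5,0,0,0],[0,0,0,0.34,0,0,0],[0,0,0,0,0,0,0],[0,0,0,0,0,0,0],[0,0,0,0,0,0,0]]'; python3 - <<'E'
from h import *
from plant import robot, imaging
st=robot.read_state(); print(st["joint_positions"],st["tool_pos"],st["wrist_force"]); t=st["tool_pos"]
ims=[]
for n in ("scene","side"):
    s=imaging.snapshot(n); np.savez(n+"1.npz",**s); u=proj(s,[[t[0],t[1],.117]])[0]; print(n,u)
    x,y=(u-[40,45]).astype(int); print(x,y); ims.append(cv2.resize(s["pixels"][y:y+90,x:x+80],None,fx=5,fy=5,interpolation=cv2.INTER_CUBIC))
cv2.imwrite("pics/chk.png",np.hstack(ims))
E
```

```text
time_s: 7.25
tool_pos: [0.5973, 0.1532, 0.1475]
tcp_rot: [0.002, 0.212, 0.977, 0.001]
wrist_force: [-0.5, 0.6, -3.9]
grip_width: 0.55
finger_force: 39.9
[ 5.13526070e-01  4.28559545e-01 -1.21634877e-01  7.06999451e-04
 -1.01691356e+00 -2.51216431e+00] [0.59727647 0.1531872  0.1475105 ] [-0.48646804  0.63257758 -3.85620044]
scene [357.99760288 211.07953992]
317 166
side [253.16657535 190.71279516]
213 145
```

View pics/chk.png

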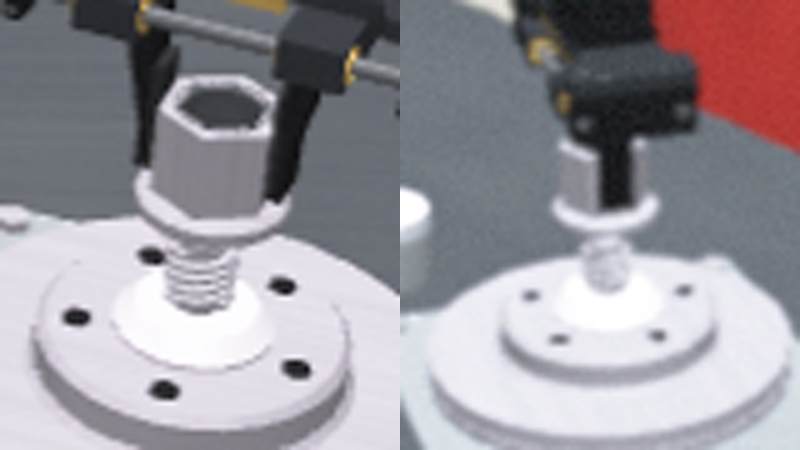

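Crops: in the scene view the collar is centred at about x 212 and the thread at about 202. In the side view both are at about 605. I'll turn that into an offset.

```bash
python3 - <<'E'
from h import *
t=np.array([.5973,.1532,.1475])
for n,cu,su,zs in(("scene",359.5,357.4,.095),("side",254.0,254.1,.1)):
    s=dict(np.load(n+"1.npz"))
    a=proj(s,[[t[0],t[1],.1349],[t[0],t[1],zs],[t[0]+.01,t[1],zs],[t[0],t[1]+.01,zs]])
    print(n,a.round(1),"nut-pred",cu-a[0,0],"stud-pred",su-a[1,0],"per 10mm",a[2:,0]-a[1,0])
E
```

```text
scene [[358.9 204.2]
 [357.  219.4]
 [357.4 222.1]
 [361.6 219.5]] nut-pred 0.6393835946101376 stud-pred 0.4283781922264893 per 10mm [0.40857574 4.605493  ]
side [[253.  185.6]
 [253.4 195.5]
 [255.9 194.6]
 [251.5 194.4]] nut-pred 1.0333984706393835 stud-pred 0.7387989887677975 per 10mm [ 2.49551441 -1.90907148]
```

```bash
python3 -m crank '[[0,0,0,0,0,0,0],[0,0,0,0,0,0,0],[0,0,0,0,0,0,0]]';python3 -c "
from h import *
from plant import robot
s=robot.read_state();print(s['tool_pos'],pose(s)[:3,:3].round(4),s['qvel'].round(4))"
```

```text
time_s: 7.65
tool_pos: [0.596, 0.1532, 0.1458]
tcp_rot: [0.0, 0.212, 0.977, 0.0]
wrist_force: [-1.0, -0.5, -3.7]
grip_width: 0.546
finger_force: 39.9
[0.59602421 0.15318742 0.14581459] [[-9.101e-01  4.143e-01  3.000e-04]
 [ 4.143e-01  9.101e-01  2.000e-04]
 [-2.000e-04  3.000e-04 -1.000e+00]] [-0.0008  0.0052 -0.003   0.0004 -0.0005  0.0007]
```

```bash
python3 -m crank '[[0,0,-0.02,0.1,0,0,0],[0,0,0,0.1,0,0,0],[0,0,0,0.1,0,0,0],[0,0,0,0,0,0,0],[0,0,0,0,0,0,0]]'; python3 -m crank '[[0,0,0,0.04,0,0,0],[0,0,0,0.04,0,0,0],[0,0,0,0,0,0,0]]';python3 -m crank '[[0,0,0,0.04,0,0,0],[0,0,0,0.04,0,0,0],[0,0,0,0,0,0,0]]'
```

```text
time_s: 8.15
tool_pos: [0.5956, 0.1522, 0.1302]
tcp_rot: [-0.0, 0.212, 0.977, -0.0]
wrist_force: [0.6, 0.4, -3.7]
grip_width: 0.547
finger_force: 39.9
time_s: 8.45
tool_pos: [0.5954, 0.1521, 0.1262]
tcp_rot: [-0.0, 0.212, 0.977, -0.0]
wrist_force: [0.2, 0.3, -4.5]
grip_width: 0.547
finger_force: 39.9
time_s: 8.75
tool_pos: [0.5953, 0.1521, 0.1222]
tcp_rot: [-0.0, 0.212, 0.977, -0.0]
wrist_force: [0.7, -0.2, -3.8]
grip_width: 0.551
finger_force: 39.9
```

```bash
for i in 1; do python3 -m crank '[[0,0,0,0.02,0,0,0],[0,0,0,0.02,0,0,0],[0,0,0,0,0,0,0]]' | egrep 'pos|wrist'; done; python3 -m crank '[[0,0,0,0.02,0,0,0],[0,0,0,0,0,0,0]]'| egrep 'pos|wrist'; python3 -m crank '[[0,0,0,0.01,0,0,0],[0,0,0,0,0,0,0]]'| egrep 'pos|wrist'; python3 -m crank '[[0,0,0,0.01,0,0,0],[0,0,0,0,0,0,0]]'| egrep 'pos|wrist'
```

```text
tool_pos: [0.5955, 0.1522, 0.1204]
wrist_force: [-0.2, 0.2, -4.0]
tool_pos: [0.5955, 0.1522, 0.1194]
wrist_force: [-0.3, 0.0, -3.8]
tool_pos: [0.5956, 0.1522, 0.119]
wrist_force: [-1.1, 0.4, -3.3]
tool_pos: [0.5955, 0.1522, 0.1185]
wrist_force: [-0.1, -0.1, -4.2]
```

```bash
python3 -m crank '[[0,0,0,0.01,0,0,0],[0,0,0,0,0,0,0]]'| egrep 'pos|wrist'; python3 -m crank '[[0,0,0,0.01,0,0,0],[0,0,0,0,0,0,0]]'| egrep 'pos|wrist'; python3 -m crank '[[0,0,0,0.01,0,0,0],[0,0,0,0,0,0,0]]'| egrep 'pos|wrist'
```

```text
tool_pos: [0.5955, 0.1522, 0.118]
wrist_force: [-0.2, -0.0, -4.1]
tool_pos: [0.5956, 0.1522, 0.1175]
wrist_force: [-0.4, -0.5, -4.6]
tool_pos: [0.5955, 0.1522, 0.117]
wrist_force: [-0.4, -0.2, -4.2]
```

```bash
python3 -m crank '[[0,0,0,0.01,0,0,0],[0,0,0,0,0,0,0]]'| egrep 'pos|wrist'; python3 -m crank '[[0,0,0,0.01,0,0,0],[0,0,0,0,0,0,0]]'| egrep 'pos|wrist'; python3 -m crank '[[0,0,0,0.01,0,0,0],[0,0,0,0,0,0,0]]'| egrep 'pos|wrist'
```

```text
tool_pos: [0.5956, 0.1522, 0.1165]
wrist_force: [-0.3, -0.3, -4.4]
tool_pos: [0.5955, 0.1522, 0.116]
wrist_force: [0.6, 0.3, -3.7]
tool_pos: [0.5955, 0.1522, 0.1155]
wrist_force: [0.1, -0.2, -3.7]
```

```bash
python3 -m crank '[[0,0,0,0.01,0,0,0],[0,0,0,0,0,0,0]]'| egrep 'pos|wrist'
```

```text
tool_pos: [0.5955, 0.1522, 0.115]
wrist_force: [0.5, 0.1, -4.5]
```

```bash
python3 -m crank '[[0,0,0,0.01,0,0,0],[0,0,0,0,0,0,0]]'| egrep 'pos|wrist'; python3 -m crank '[[0,0,0,0.01,0,0,0],[0,0,0,0,0,0,0]]'| egrep 'pos|wrist'
```

```text
tool_pos: [0.5956, 0.1522, 0.1148]
wrist_force: [-0.3, 0.3, -2.5]
tool_pos: [0.5956, 0.1522, 0.1147]
wrist_force: [-1.8, -0.0, 1.4]
```

```bash
python3 -m crank '[[0,0,0,0.01,0,0,0],[0,0,0,0,0,0,0]]'| egrep 'pos|wrist'
```

```text
tool_pos: [0.5957, 0.1522, 0.1147]
wrist_force: [-2.9, -0.7, 4.8]
```

Contact found: the nut origin is about 10 mm above the tip, at about 9 N in all. Backing off anticlockwise now, following the rise.

```bash
python3 -m crank '[[0,0,0,-0.005,0,0,-0.8],[0,0,0,-0.005,0,0,-0.8],[0,0,0,-0.005,0,0,-0.8],[0,0,0,-0.005,0,0,-0.8],[0,0,0,0,0,0,0]]'| egrep 'pos|wrist|rot'; python3 -c "
from plant import robot
s=robot.read_state();print(s['ft_torque'],s['joint_positions'][5])"
```

```text
tool_pos: [0.5959, 0.1524, 0.1157]
tcp_rot: [0.001, 0.046, 0.999, 0.0]
wrist_force: [-3.6, -0.1, 6.0]
[-0.04271597  1.04576177 -0.01218201] -2.175531521123556
```

```bash
python3 -m crank '[[0,0,0,-0.005,0,0,-0.8],[0,0,0,-0.005,0,0,-0.8],[0,0,0,-0.005,0,0,-0.8],[0,0,0,-0.005,0,0,-0.8],[0,0,0,0,0,0,0]]'| egrep 'pos|wrist|rot'; python3 -c "
from plant import robot
s=robot.read_state();print(s['ft_torque'],s['joint_positions'][5])"
```

```text
tool_pos: [0.5958, 0.1525, 0.1166]
tcp_rot: [0.001, -0.122, 0.993, 0.0]
wrist_force: [-3.3, 0.5, 5.5]
[0.06718568 0.97700817 0.01133374] -1.8405883542793133
```

```bash
python3 -m crank '[[0,0,0,-0.005,0,0,-0.8],[0,0,0,-0.005,0,0,-0.8],[0,0,0,0,0,0,0]]'| egrep 'pos|wrist'; python3 -m crank '[[0,0,0,-0.005,0,0,-0.8],[0,0,0,-0.005,0,0,-0.8],[0,0,0,0,0,0,0]]'| egrep 'pos|wrist'
```

```text
tool_pos: [0.5959, 0.1525, 0.1171]
wrist_force: [-3.5, -0.1, 5.8]
tool_pos: [0.5961, 0.1526, 0.1175]
wrist_force: [-3.0, 1.0, 5.1]
```

```bash
python3 -m crank '[[0,0,0,-0.005,0,0,-0.8],[0,0,0,-0.005,0,0,-0.8],[0,0,0,0,0,0,0]]'| egrep 'pos|wrist'
```

```text
tool_pos: [0.5963, 0.1526, 0.1178]
wrist_force: [-1.3, 0.7, 5.6]
```

```bash
python3 -m crank '[[0,0,0,-0.005,0,0,-0.8],[0,0,0,0,0,0,0]]'| egrep 'pos|wrist'
```

```text
tool_pos: [0.5964, 0.1527, 0.1179]
wrist_force: [-0.6, 1.6, 4.4]
```

```bash
python3 -m crank '[[0,0,0,-0.005,0,0,-0.8],[0,0,0,0,0,0,0]]'| egrep 'pos|wrist'
```

```text
tool_pos: [0.5966, 0.1526, 0.1176]
wrist_force: [0.9, 1.4, 1.8]
```

```bash
python3 -m crank '[[0,0,0,-0.005,0,0,-0.8],[0,0,0,0,0,0,0]]'| egrep 'pos|wrist'
```

```text
tool_pos: [0.5952, 0.152, 0.1165]
wrist_force: [1.8, -0.2, -3.7]
```

The force fell from +4.4 to −3.7 N, so the nut has lost support: this is the drop. I'll follow it down.

```bash
python3 -m crank '[[0,0,0,0.02,0,0,0],[0,0,0,0.02,0,0,0],[0,0,0,0,0,0,0]]'| egrep 'pos|wrist'; python3 -m crank '[[0,0,0,0.02,0,0,0],[0,0,0,0,0,0,0]]'| egrep 'pos|wrist'
```

```text
tool_pos: [0.5952, 0.1521, 0.1149]
wrist_force: [0.7, 1.2, -4.1]
tool_pos: [0.5948, 0.1518, 0.114]
wrist_force: [1.0, 0.6, -4.7]
```

```bash
python3 -m crank '[[0,0,0,0.01,0,0,0],[0,0,0,0,0,0,0]]'| egrep 'pos|wrist'; python3 -m crank '[[0,0,0,0.01,0,0,0],[0,0,0,0,0,0,0]]'| egrep 'pos|wrist'
```

```text
tool_pos: [0.5952, 0.1519, 0.1139]
wrist_force: [0.5, -0.1, -4.0]
tool_pos: [0.5955, 0.1521, 0.1138]
wrist_force: [0.1, -0.8, -4.0]
```

```bash
python3 -m crank '[[0,0,0,0,0,0,0],[0,0,0,0,0,0,0],[0,0,0,0,0,0,0]]'; python3 -c "
from h import *
from plant import robot
s=robot.read_state();print(s['ft_torque'],s['joint_positions'],pose(s)[:3,:3].round(4))"
```

```text
time_s: 15.35
tool_pos: [0.5956, 0.1522, 0.1138]
tcp_rot: [0.0, -0.478, 0.878, 0.0]
wrist_force: [-0.5, 0.3, -4.1]
grip_width: 0.546
finger_force: 39.9
[ 0.04483308 -0.08407572  0.01700774] [ 5.13207991e-01  4.60725222e-01 -1.62812106e-01 -9.68511469e-06
 -9.47215776e-01 -1.08705757e+00] [[-0.5429 -0.8398  0.    ]
 [-0.8398  0.5429  0.    ]
 [-0.     -0.     -1.    ]]
```

```bash
python3 -m crank '[[0,0,0,0.01,0,0,0],[0,0,0,0,0,0,0],[0,0,0,0,0,0,0]]'| egrep 'pos|wrist'; python3 -m crank '[[0,0,0,0.01,0,0,0],[0,0,0,0,0,0,0],[0,0,0,0,0,0,0]]'| egrep 'pos|wrist'
```

```text
tool_pos: [0.5956, 0.1522, 0.1133]
wrist_force: [-0.3, -1.0, -4.4]
tool_pos: [0.5957, 0.1522, 0.1129]
wrist_force: [-0.1, 0.1, -2.7]
```

```bash
python3 -m crank '[[0,0,0,0.01,0,0,0],[0,0,0,0,0,0,0],[0,0,0,0,0,0,0]]'| egrep 'pos|wrist'
```

```text
tool_pos: [0.5957, 0.1523, 0.1128]
wrist_force: [-1.6, -0.6, 1.2]
```

The nut has settled about 5 mm lower at .1129. Now running clockwise in small checked steps.

```bash
python3 -m crank '[[0,0,0,0.005,0,0,0.8],[0,0,0,0.005,0,0,0.8],[0,0,0,0.005,0,0,0.8],[0,0,0,0,0,0,0]]'| egrep 'pos|wrist'; python3 -c "
from plant import robot
s=robot.read_state();print(s['ft_torque'],s['joint_positions'][5])"
```

```text
tool_pos: [0.5963, 0.1522, 0.1122]
wrist_force: [0.1, -0.8, 0.3]
[-0.30612459 -0.03327775  0.06768846] -1.3382234197874925
```

```bash
python3 -m crank '[[0,0,0,0.005,0,0,0.8],[0,0,0,0.005,0,0,0.8],[0,0,0,0.005,0,0,0.8],[0,0,0,0,0,0,0]]'| egrep 'pos|wrist'; python3 -c "
from plant import robot
s=robot.read_state();print(s['ft_torque'],s['joint_positions'][5])"
```

```text
tool_pos: [0.5963, 0.1522, 0.1115]
wrist_force: [0.9, -1.5, 1.7]
[-0.46641054 -0.12539582 -0.02607643] -1.58790228593829
```

```bash
python3 -m crank '[[0,0,0,0.005,0,0,0.8],[0,0,0,0.005,0,0,0.8],[0,0,0,0.005,0,0,0.8],[0,0,0,0.005,0,0,0.8],[0,0,0,0.005,0,0,0.8],[0,0,0,0.005,0,0,0.8],[0,0,0,0,0,0,0]]'| egrep 'pos|wrist'
```

```text
tool_pos: [0.5965, 0.1525, 0.11]
wrist_force: [0.1, -0.5, 1.5]
```

```bash
python3 -m crank '[[0,0,0,0.005,0,0,0.8],[0,0,0,0.005,0,0,0.8],[0,0,0,0.005,0,0,0.8],[0,0,0,0.005,0,0,0.8],[0,0,0,0.005,0,0,0.8],[0,0,0,0.005,0,0,0.8],[0,0,0,0.005,0,0,0.8],[0,0,0,0.005,0,0,0.8],[0,0,0,0,0,0,0],[0,0,0,0,0,0,0]]'| egrep 'time|pos|wrist|rot'; python3 -c "
from plant import robot
s=robot.read_state();print(s['ft_torque'],s['joint_positions'][5])"
```

```text
time_s: 18.75
tool_pos: [0.5963, 0.1523, 0.1081]
tcp_rot: [0.001, 0.331, 0.944, 0.0]
wrist_force: [1.2, -1.7, 4.3]
[-0.59761229 -0.42971865 -0.01768649] -2.7588075803888286
```

Down 4.8 mm in 96° and threading properly. Joint 6 is near its limit, so I'll release, go back 120° and regrip.

```bash
python3 -m crank '[[0,0,0,-0.012,0,0,0],[0,0,0,0,0,0,0],[100,0,0,0,0,0,0],[100,0,0,0,0,0,0],[100,0,0,0,0,0,0],[100,0,0,0,0,0,0],[100,0,0,0,0,0,0],[100,0,0,0,0,0,0],[100,0,0,0,0,0,0]]' ; python3 -m crank '[[100,0,0,0,0,0,-1],[100,0,0,0,0,0,-1],[100,0,0,0,0,0,-1],[100,0,0,0,0,0,-1],[100,0,0,0,0,0,-1],[100,0,0,0,0,0,-1],[100,0,0,0,0,0,-1],[100,0,0,0,0,0,-1],[100,0,0,0,0,0,-1],[100,0,0,0,0,0,-1],[100,0,0,0,0,0,-1],[100,0,0,0,0,0,-1],[100,0,0,0,0,0,-1],[100,0,0,0,0,0,-1],[100,0,0,0,0,0,-1],[100,0,0,0,0,0,-1],[100,0,0,0,0,0,-1],[100,0,0,0,0,0,-1],[100,0,0,0,0,0,-1],[100,0,0,0,0,0,-1]]'; python3 -m crank '[[100,0,0,0,0,0,0],[100,0,0,0,0,0,0],[0,0,0,0,0,0,0],[0,0,0,0,0,0,0],[0,0,0,0,0,0,0],[0,0,0,0,0,0,0],[0,0,0,0,0,0,0],[0,0,0,0,0,0,0],[0,0,0,0,0,0,0]]' 30
```

```text
time_s: 19.65
tool_pos: [0.5955, 0.1522, 0.1079]
tcp_rot: [-0.0, 0.333, 0.943, -0.0]
wrist_force: [0.2, 0.7, -0.1]
grip_width: 0.985
finger_force: 0.0
time_s: 21.65
tool_pos: [0.5956, 0.1522, 0.1079]
tcp_rot: [-0.0, -0.652, 0.758, 0.0]
wrist_force: [-0.9, -0.3, 1.2]
grip_width: 0.999
finger_force: 0.0
time_s: 22.55
tool_pos: [0.5956, 0.1522, 0.1079]
tcp_rot: [0.0, -0.65, 0.76, -0.0]
wrist_force: [-0.5, 0.3, -0.4]
grip_width: 0.549
finger_force: 29.9
```

```bash
python3 -m crank '[[0,0,0,0.005,0,0,0.8],[0,0,0,0.005,0,0,0.8],[0,0,0,0.005,0,0,0.8],[0,0,0,0.005,0,0,0.8],[0,0,0,0.005,0,0,0.8],[0,0,0,0.005,0,0,0.8],[0,0,0,0,0,0,0]]'| egrep 'pos|wrist'
```

```text
tool_pos: [0.5949, 0.1519, 0.1065]
wrist_force: [-2.0, -0.6, 1.0]
```

```bash
python3 -m crank '[[0,0,0,0.005,0,0,0.8],[0,0,0,0.005,0,0,0.8],[0,0,0,0.005,0,0,0.8],[0,0,0,0.005,0,0,0.8],[0,0,0,0.005,0,0,0.8],[0,0,0,0.005,0,0,0.8],[0,0,0,0.005,0,0,0.8],[0,0,0,0.005,0,0,0.8],[0,0,0,0.005,0,0,0.8],[0,0,0,0.005,0,0,0.8],[0,0,0,0.005,0,0,0.8],[0,0,0,0,0,0,0],[0,0,0,0,0,0,0]]'| egrep 'pos|wrist|rot'
```

```text
tool_pos: [0.5961, 0.1525, 0.104]
tcp_rot: [0.001, 0.003, 1.0, 0.0]
wrist_force: [0.4, 0.2, 2.4]
```

```bash
python3 -m crank '[[0,0,0,-0.008,0,0,0],[0,0,0,0,0,0,0],[100,0,0,0,0,0,0],[100,0,0,0,0,0,0],[100,0,0,0,0,0,0],[100,0,0,0,0,0,0],[100,0,0,0,0,0,0],[100,0,0,0,0,0,0],[100,0,0,0,0,0,0],[100,0,0,-0.3,0,0,0],[100,0,0,-0.8,0,0,0],[100,0,0,-0.8,0,0,0],[100,0,0,-0.8,0,0,0],[100,0,0,-0.5,0,0,0],[100,0,0,0,0,0,0],[100,0,0,0,0,0,0],[100,0,0,0,0,0,0]]'; python3 - <<'E'
from h import *
from plant import imaging
ims=[]
for n,a in(("scene",(317,166)),("side",(213,145))):
    s=imaging.snapshot(n); x,y=a; ims.append(cv2.resize(s["pixels"][y:y+90,x:x+80],None,fx=5,fy=5,interpolation=cv2.INTER_CUBIC))
    print(n,proj(s,[[.5958,.1523,.0865+z] for z in(0,.01,.05)]))
cv2.imwrite("pics/end.png",np.hstack(ims))
E
```

```text
time_s: 26.25
tool_pos: [0.5948, 0.152, 0.2624]
tcp_rot: [-0.001, 0.004, 1.0, -0.0]
wrist_force: [-0.6, 0.0, -0.1]
grip_width: 1.003
finger_force: 0.0
scene [[356.10576256 222.14502046]
 [356.56609344 218.42345377]
 [358.45040508 203.15139613]]
side [[253.30937783 199.5269114 ]
 [253.19712481 196.73683484]
 [252.74113022 185.34627618]]
```

View pics/end.png

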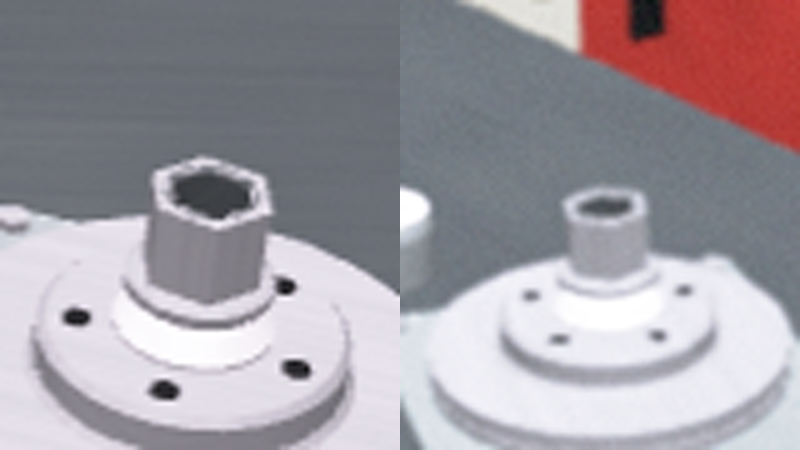

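The nut stands square and low on the stud in both views (hexagon top at about (212,190) left and (605,205) right). The robot is clear of it.

```bash
python3 -c "
from plant import robot
print(robot.hand_in())"
```

```text
the job is handed in; nothing more can be done
None
```

The collar nut is on the stud and the job is handed in (no verdict was shown): backed off about 80° to the drop, then run on about 175° clockwise in two grips, with about 10 N on the thread at most by the readings I took; it stands square and the robot is clear of it.

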